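Funnel in the jar, shower cup drawn out to the 100 mark and held

TASK

Get the pour-over stand ready for me to pour: lift the steel funnel out of its drip pot and set it upright and fully down in the neck of the open glass jar on the stand, and let go of it. Then press in the lock button on the side of the stand's pull grip and draw the spring-loaded boom out to its 100 mm scale mark, so that the shower cup hangs over the funnel. It springs back if let go, so finish with the grip still held steady at the mark, the jar and funnel left standing and the other things on the cabinet left where they are.

Things in the scene. Friction and masses are not known exactly. Their poses are not given: they have to be found in the camera images.
- stand: Pour-over stand, fixed: dark wooden base 350 x 120 x 12 mm, steel column (at x -240 mm) carrying a dark steel sleeve 30 mm wide, x -325 to -172 mm, axis 215 mm up, from which the boom slides. Origin on the cabinet top at the middle of the jar spot (a ring 4 mm high at x = y = 0); x is level, the direction in which the boom draws out; z up.
- boom (a joint): How far the telescoping boom is drawn out of the sleeve, m: 0 home and locked (every start), 0.130 at the end stop, 0.100 at the 100 mark. A return spring pulls it home with 4 N at 0 and 6.5 N at 0.100, and it rubs with 0.5 to 2 N; let go, it runs home and locks.
- sleeve_mouth (a point): Top edge of the sleeve's mouth, where the scale is read: the flat steel bar of the boom (20 x 10 mm) has a short black line each 10 mm and a long thick line right across at 0, 50 and 100 mm. The line level with the mouth is the reading; the 100 mark is the second long line after the zero line.
- pull_grip: Black block fixed on the boom, 26 (along it) x 26 (across) x 47 mm high. Origin in its middle at the button's height, 236 mm above the cabinet top, 18 mm below the block's top; axes as the stand's (x draw-out, y across, z up). With the boom home it is 155 mm behind (-x of) the stand's origin. Sleeve mouth 17 mm behind it, cup's rim 29 mm ahead; nothing above.
- lock_button (a joint): Round button, 16 mm across, on the -y side of the pull grip, 7 mm proud: 33 mm across with the grip, 27 mm when in. Value in m: 0 out, 0.006 fully in (along the grip's +y; spring 1.2 to 3.3 N). Out, a tooth in the sleeve locks the boom; free from about 0.004. Pinching the grip across (along its y) presses it. Off home it stays at 0.003 or more by itself.
- cup_center (a point): Centre of the shower cup at the boom's outer end: a small perforated steel cup, 52 mm across, from 195 to 227 mm above the cabinet top. With the boom home it is 100 mm behind (-x of) the stand's origin.
- jar_mouth (a point): Centre of the mouth of the open glass jar on the stand: jar 92 mm across, 130 mm high, neck 51 mm across outside and 40 mm inside, a cork collar just under the rim. The mouth is 142 mm above the cabinet top. z is the jar's axis. Loose in the locating ring, about 0.4 kg.
- funnel_center (a point): Middle of the straight-walled upper part of the upright steel funnel, to be gripped there: 59 mm across, 13 mm below to 13 mm above this point. Below, it slopes in to a tapered spout, 34 mm across at the top, 24 mm at its end 59 mm below this point. z: its axis. About 0.12 kg. In the pot the point is 69 mm above the cabinet top; fully down in the jar, 23 mm above the mouth.
- drip_pot: White ceramic drip pot that holds the funnel at the start, 66 mm across, 45 mm high, mouth 40 mm, loose, 0.3 kg. Origin at the centre of its underside.
- kettle_center (a point): White electric kettle on its base, 160 mm across, 210 mm high, handle on one side. Bystander. Point in the middle of its body.
- capped_jar_center (a point): Glass jar closed by a steel twist cap, 78 mm across, 117 mm high, bystander. Point half-way up.
- spoon_grip (a point): Wooden spoon lying on the cabinet top, 250 mm long, bystander. Point on its handle.
- bowl_rim (a point): Pale ceramic bowl, 120 mm across, 55 mm high, bystander. Point at the centre of its rim.
- mug_rim (a point): White mug, 76 mm across, 85 mm high, handle on its side, bystander. Point at the centre of its rim.
- tea_tin: Square tea tin 78 x 78 x 119 mm, bystander. Origin at the centre of its underside.
- milk_jug_rim (a point): Small steel milk jug, 60 mm across, 75 mm high, bystander. Point at the centre of its rim.
Not all that is in view belongs to the job. What is shaped like the part that bears funnel_center but black is not meant.

How it is judged (in metres and radians):
On the way, in this order (a step that is already met when the one before it is completed fails the run):
1. the funnel stands fully down in the jar's neck and has been let go, the boom still home (z of funnel_center in the frame of jar_mouth between 0.018 and 0.028 m and horizontal distance between funnel_center and jar_mouth below 0.004 m and angle between funnel_center's own z axis and vertical below 0.1 rad and angle between jar_mouth's own z axis and vertical below 0.06 rad and contact force between the fingers and anything else below 0.2 N and value of joint boom below 0.006 m), for 0.3 s.
2. the boom is held still at its 100 mark by the pull grip (value of joint boom between 0.095 and 0.105 m and velocity of joint boom between -0.01 and 0.01 m/s and contact force between the fingers and pull_grip above 2 N), for 0.3 s.
At the end, for the whole second after the job is handed in: Boom still (under 10 mm/s) at 100 mm within 5 mm, fingers gripping the pull grip (over 2 N); cup within 14 mm of the funnel's axis; funnel fully down in the jar (grip centre 18 to 28 mm above the mouth, within 4 mm of its middle, upright within 0.1 rad); jar upright (0.06 rad) (all of step 2 and z of funnel_center in the frame of jar_mouth between 0.018 and 0.028 m and horizontal distance between funnel_center and jar_mouth below 0.004 m and angle between funnel_center's own z axis and vertical below 0.1 rad and angle between jar_mouth's own z axis and vertical below 0.06 rad and horizontal distance between cup_center and funnel_center below 0.014 m); the arm keeps its last pose, push and grip.
It fails at once if the boom is forced out while the lock button is not pressed (value of joint boom above 0.008 m and value of joint lock_button below 0.0015 m).
It fails at once if the jar is knocked off its spot or tipped (distance of jar_mouth from where it was at the start of the episode above 0.02 m or angle between jar_mouth's own z axis and vertical above 0.25 rad).
It fails at once if another thing on the cabinet is moved more than 30 mm (distance of any of kettle_center, capped_jar_center, spoon_grip, bowl_rim, mug_rim, tea_tin, milk_jug_rim from where it was at the start of the episode above 0.03 m).
It also fails if it takes over 56 s, if anything falls off the work surface, if the arm or the gripper's body presses on something with over 40 N, if the wrist force passes 120 N, or if a joint passes its speed limit or range.

ROBOT

A 6-joint arm with a two-finger parallel gripper is mounted at the origin on the work surface. World frame = base frame: x ahead of the robot, y to its left, z up, the work surface at z = 0. Lengths are in m, angles in degrees, forces in N, time in s.
With the tool pointing down it reaches from about 0.4 to 0.925 m from the base axis. Payload 12.5 kg.
Tool frame: the origin (TCP) lies at the very end of the fingers, on their centre line; the grasp point (between the pads) lies 19 mm behind it (bot.pinch_z is the distance from the TCP to the grasp point, in m); z points along the fingers, y is the line along which they close (so a half turn about z gives the same grasp; the last joint's range is limited). The gripper opens to 95 mm and grips with 3 to 60 N. Pads are 20 mm wide; open, the fingers measure 119 mm over their backs; the gripper's body (75 mm by 180 mm) begins 59 mm behind the grasp point.
Start: joints at [-83.056, 28.126, 89.318, -0, 62.55, -6.05], TCP at [0.141, -0.609, 0.215] pointing down, gripper open.
Joint ranges: [-177.58, 177.58], [-47.91, 125.51], [2.72, 160], [-65.01, 245.01], [3.68, 167.84], [-153.87, 153.87]. Speed limits (degrees/s): [127.2, 127.2, 159.86, 180, 180, 180].

INTERFACE

Orientations are given as [roll, pitch, yaw] about the fixed x, y, z axes, in that order (R = Rz(yaw) Ry(pitch) Rx(roll)).
In Python, from plant import sense, snapshot, camera_params, job_done, look_for, trace, place_of, bot gives the robot as it stands.
- The arm moves only by the tool servo_tool, never from a script. Its argument "motion" is text: rows parted by semicolons, each of 7 numbers parted by spaces: the shift along the tool's x, y, z in cm, then the turn, a rotation vector about the tool's x, y, z in rad, then the closure, from 0 (fully open) to 1 (shut). In form: x y z wx wy wz hand; .... A call has 1 to 20 rows; each row shifts and turns the commanded pose from where the row before left it, along the tool's axes as they then stand; what a row does not reach is not made up. A row lasts 1/8 s, in which the tool goes at most 62.5 mm and 10.7 degrees, less where a joint would pass 70% of its speed; a pose out of reach is approached as far as the arm can. A call with a gripper value outside its range is refused whole. The fingers move at their own pace and stop on an object; "newtons" is the grip in N (left out, the last holds). Time passes only in rows, so rows that do not move let the fingers close. It gives the time, the measured TCP pose, the force, the opening and the grip force at its end, in the units of the state.
- sense(): the state, without advancing time (a new reading comes with each control period).
- snapshot(name): name is "side" or "top" or "wrist"; returns (picture, depth): 420x560x3 uint8, blue, green, red; 420x560 float32, m along the optical axis (not along the pixel's ray), 0 where there is no reading.
- camera_params(name): a dict with "mtx" (3x3 intrinsics, pixels), "R" (3x3) and "t" (3): a world point X has camera coordinates R X + t. Camera axes: x right, y down, z forward; pixel columns grow to the right and rows downward; lengths in m; the calibration is good to about 2 mm. The wrist camera is an equidistant fisheye: a pixel r from the principal point sees the ray r / f radians off the axis. A picture is of the moment at which its call begins: read the wrist's pose just before it. camera_params takes no time and is no camera call; for the wrist camera it gives the pose at the moment of the call.
- job_done(): hands the job in; it is judged then, once.
Trained networks look in the newest picture that a camera, given by its name, has taken for a name from the list of things; names that differ only in an ending like _2 or _b are one class to them, and where a whole thing is asked for, a point or a joint stands for the part that bears it (a point fixed in the world has none). Each returns a list of dicts, best first, with "confidence" (0 to 1); they miss things now and then, are a little off and sometimes report something else, mostly with a low value. They report only what shows in the picture. A call takes as long as a camera call. They do not tell look-alikes from the thing itself.
- look_for(camera, name): "rect" ([left, top, right, bottom] in pixels, round what is visible of it).
- trace(camera, name): "mask" (420x560 bool, what is visible of it) and "rect" ([left, top, right, bottom] in pixels, round what is visible of it).
- place_of(camera, name): "location" ([column, row] in pixels: a listed point, or the origin of a listed thing).
The state is a dict: "t": time; "joint_pos": joint angles; "qd": joint speeds; "joint_torque": joint torques, N m; "position": TCP position; "ee_rot": TCP orientation; "wrist_force": force on the tool from outside, world axes, zero at the start; "ft_torque": the same for the moment, N m; "width": opening from 0.0 (shut) to 1.0 (fully open); "finger_force": force on a finger pad.
Only numpy, scipy, OpenCV 4.12 (cv2) and the standard library are available. Lean on these libraries where they do the work, as an engineer would, in place of code of your own. Each camera call takes 0.05 s, during which the arm holds its last target. There are 200 camera calls.

## Working session

There is one attempt and no reset: what is moved stays moved. The work goes in short steps, Python scripts to look and compute and a tool call to move; the robot and the scene stay as the last step left them, time stands still between calls to the robot, and variables do not carry over. Pictures are saved under pics/ and viewed, at most 10 in all, crops included, and the job is handed in when it is done.

Besides the shell and the picture viewer there is one more tool, called after "Request:" in YAML: its name, and indented under it one key for each argument. servo_tool: Moves the arm, as the interface text tells. Its arguments: {"type":"object","properties":{"motion":{"type":"string"},"newtons":{"type":"number"}},"required":["motion"]}

```bash
mkdir -p pics; ls
cat > h.py <<'E'
import numpy as np, cv2
from plant import *
def ray(cam,px,P=None):
    P=P or camera_params(cam); M=np.array(P["mtx"]);R=np.array(P["R"]);t=np.array(P["t"])
    a=(px[0]-M[0,2])/M[0,0]; b=(px[1]-M[1,2])/M[1,1]
    if cam=="wrist":
        r=np.hypot(a,b); d=np.array([a/r*np.sin(r),b/r*np.sin(r),np.cos(r)]) if r>1e-9 else np.array([0,0,1.])
    else: d=np.array([a,b,1.])
    return -R.T@t, R.T@d
def at_z(cam,px,z,P=None):
    c,d=ray(cam,px,P); return c+d*(z-c[2])/d[2]
def at_d(cam,px,depth,P=None):
    c,d=ray(cam,px,P); zc=d@np.array((P or camera_params(cam))["R"])[2]
    return c+d*depth/zc
E
python3 - <<'E'
from h import *
s=sense();print({k:np.round(v,3).tolist() for k,v in s.items()})
H={"jar_mouth":.142,"funnel_center":.069,"cup_center":.211,"pull_grip":.236,"sleeve_mouth":.22,"drip_pot":0,"stand":0,"kettle_center":.105,"capped_jar_center":.058,"spoon_grip":.01,"bowl_rim":.055,"mug_rim":.085,"tea_tin":0,"milk_jug_rim":.075}
ims=[]
for c in ["side","top"]:
    im,d=snapshot(c); cv2.imwrite(f"pics/{c}0.png",im); np.save(c,d)
    P=camera_params(c); print(c,np.round(-np.array(P["R"]).T@np.array(P["t"]),3), "depth ok",(d>0).mean())
    for n,z in H.items():
        for r in place_of(c,n)[:3]:
            if r["confidence"]>.2: print(c,n,round(r["confidence"],2),np.round(r["location"],1),np.round(at_z(c,r["location"],z,P),3))
E
```

```text
pics
{'t': 0.0, 'joint_pos': [-83.056, 28.166, 89.35, -0.001, 62.549, -6.051], 'qd': [0.024, -0.052, -0.023, 0.001, -0.005, -0.016], 'joint_torque': [0.002, -61.264, -25.818, 0.069, 0.048, -0.0], 'position': [0.141, -0.609, 0.214], 'ee_rot': [-179.936, -0.006, 12.995], 'wrist_force': [-1.236, 0.146, 0.306], 'ft_torque': [-0.022, 0.029, -0.003], 'finger_force': 0.0, 'width': 1.001}
side [0.328 0.823 0.945] depth ok 0.9961649659863946
side jar_mouth 0.6 [266.3 203.6] [ 0.541 -0.058  0.142]
side funnel_center 0.91 [332.7 208.1] [ 0.368 -0.158  0.069]
side funnel_center 0.71 [359.4 184.9] [ 0.301 -0.28   0.069]
side funnel_center 0.7 [324.9 182.6] [ 0.405 -0.27   0.069]
side cup_center 0.87 [260.3 211.1] [0.53  0.048 0.211]
side cup_center 0.21 [268.4 245.3] [0.487 0.153 0.211]
side pull_grip 0.72 [252.4 217.4] [0.536 0.098 0.236]
side sleeve_mouth 0.68 [250.  224.1] [0.541 0.105 0.22 ]
side drip_pot 0.73 [319.9 198.1] [ 0.417 -0.274  0.   ]
side stand 0.65 [267.9 241.9] [ 0.537 -0.052  0.   ]
side kettle_center 0.46 [340.  337.6] [0.304 0.285 0.105]
side capped_jar_center 0.75 [186.6 23
[... 962 characters left out ...]
 [ 0.408 -0.268  0.   ]
top stand 0.98 [298.1 204.1] [ 0.551 -0.052  0.   ]
top stand 0.56 [380.7 177. ] [ 0.637 -0.314  0.   ]
top kettle_center 0.66 [241.9 191.7] [0.569 0.114 0.105]
top capped_jar_center 0.75 [235.4 194.6] [0.57  0.137 0.058]
top capped_jar_center 0.72 [274.1 140.2] [0.737 0.022 0.058]
top capped_jar_center 0.52 [379.4 177.3] [ 0.622 -0.293  0.058]
top spoon_grip 0.97 [345.1 149.7] [ 0.723 -0.202  0.01 ]
top spoon_grip 0.24 [241.5 191.5] [0.589 0.123 0.01 ]
top bowl_rim 0.73 [192.6 287.4] [0.301 0.256 0.055]
top mug_rim 0.59 [378.3 177.8] [ 0.614 -0.283  0.085]
top tea_tin 0.98 [421.3 220.7] [ 0.497 -0.435  0.   ]
top milk_jug_rim 0.65 [419.5 287.4] [ 0.297 -0.389  0.075]
```

Run:
```python
import cv2
t=cv2.imread("pics/top0.png");s=cv2.imread("pics/side0.png")
cv2.imwrite("pics/a.png",cv2.resize(t[110:320,170:450],None,fx=2.85,fy=2.85,interpolation=2))
cv2.imwrite("pics/b.png",cv2.resize(s[120:330,170:450],None,fx=2.85,fy=2.85,interpolation=2))
```

```text
(no output)
```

View pics/a.png

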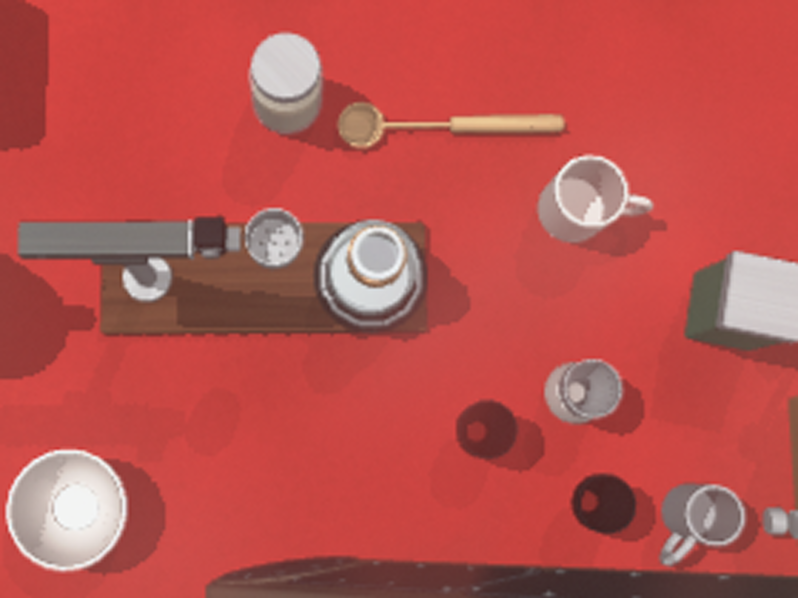

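View pics/b.png

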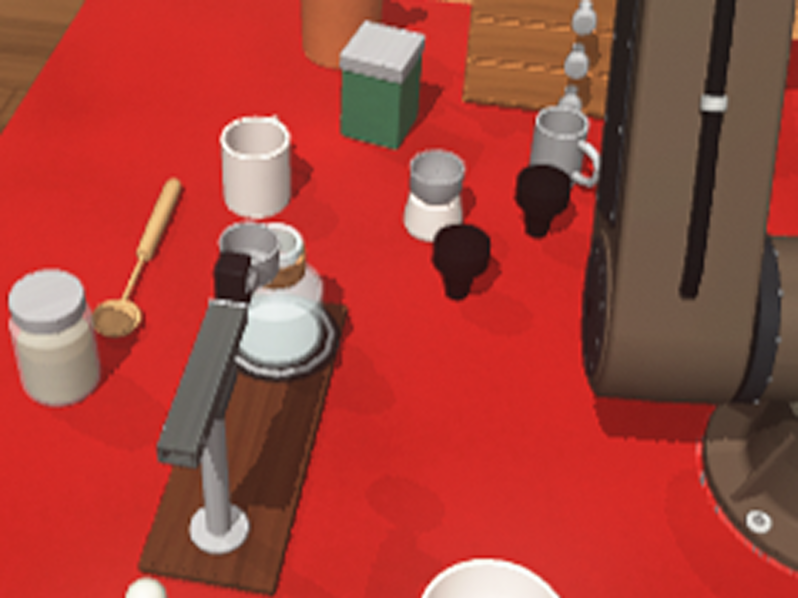

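The steel funnel sits in the white pot at top px (375,247), side px (323,185). The funnel look-alikes at top (340,261) and (382,287) are all black, so the steel one is meant, and both enlarged crops confirm it. The stand's x axis runs along world -y, and the button faces -x. I'll turn to yaw 90 and move over the funnel.

Request:
servo_tool:
  motion: "0 0 0 0 0 -0.168 0;0 0 0 0 0 -0.168 0;0 0 0 0 0 -0.168 0;0 0 0 0 0 -0.168 0;0 0 0 0 0 -0.168 0;0 0 0 0 0 -0.168 0;0 0 0 0 0 -0.168 0;0 0 0 0 0 -0.168 0;3.4 2.7 0 0 0 0 0;3.4 2.7 0 0 0 0 0;3.4 2.7 0 0 0 0 0;3.4 2.7 0 0 0 0 0;3.4 2.7 0 0 0 0 0;3.4 2.7 0 0 0 0 0;3.4 2.7 0 0 0 0 0;3.4 2.7 0 0 0 0 0;3.3 2.6 0 0 0 0 0;3 2.4 0 0 0 0 0;0 0 0 0 0 0 0;0 0 0 0 0 0 0"

```text
t: 4.0
position: [0.4065, -0.2742, 0.2147]
ee_rot: [180.0, 0.0, 90.0]
wrist_force: [-0.4, 0.2, -0.7]
width: 0.999
finger_force: 0.0
```

Run:
```python
from h import *
s=sense();print(s["t"],np.round(s["position"],4),np.round(s["ee_rot"],2),np.round(s["joint_pos"],1))
P=camera_params("wrist"); im,d=snapshot("wrist"); cv2.imwrite("pics/w0.png",cv2.resize(im,None,fx=1.42,fy=1.42))
print("cam",-np.array(P["R"]).T@np.array(P["t"]))
for n,z in {"funnel_center":.069,"drip_pot":0,"jar_mouth":.142,"cup_center":.211,"pull_grip":.236}.items():
    for r in place_of("wrist",n)[:3]: print(n,round(r["confidence"],2),np.round(r["location"],1),np.round(at_z("wrist",r["location"],z,P),4))
m=trace("wrist","funnel_center")
for r in m[:2]: 
    print(r["confidence"],np.round(r["rect"]))
```

```text
4.0 [ 0.4065 -0.2742  0.2147] [1.800e+02 2.000e-02 9.003e+01] [-41.7  17.2 107.7  -0.   55.  -41.7]
cam [ 0.40719807 -0.19366101  0.38621574]
funnel_center 0.81 [276.8 197.6] [ 0.4074 -0.2752  0.069 ]
funnel_center 0.7 [175.4 206.3] [ 0.3011 -0.2843  0.069 ]
funnel_center 0.69 [242.7  92.6] [ 0.3745 -0.1707  0.069 ]
drip_pot 0.84 [282.  180.4] [ 0.4137 -0.2714  0.    ]
0.75 [149. 179. 206. 237.]
0.72 [210.  63. 273. 118.]
```

View pics/w0.png

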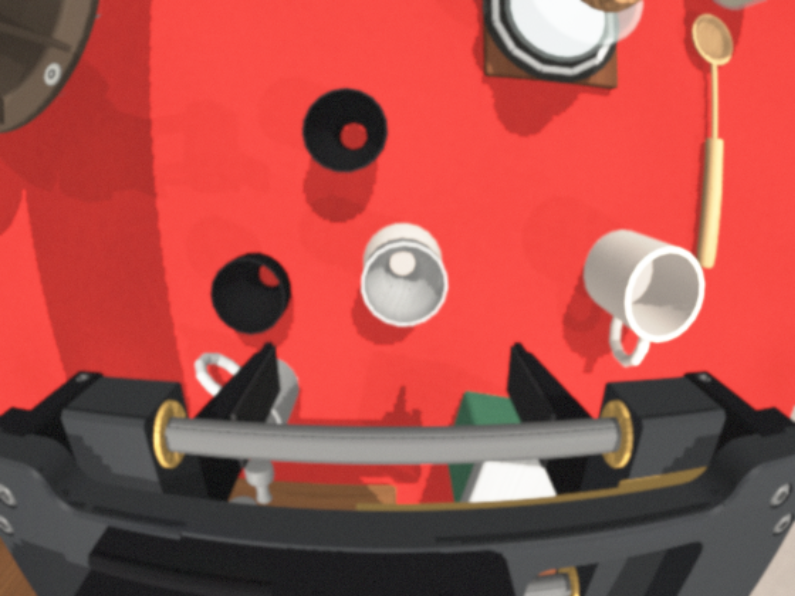

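The wrist view shows the steel funnel's rim centred at px (284,200), a bit off from the network's (277,198). I'll measure the rim from depth.

```bash
cat >> h.py <<'E'
def cloud(cam,d,P,box=None,step=1):
    M=np.array(P["mtx"]);R=np.array(P["R"]);t=np.array(P["t"])
    v,u=np.mgrid[0:420:step,0:560:step]; z=d[::step,::step]
    a=(u-M[0,2])/M[0,0]; b=(v-M[1,2])/M[1,1]
    if cam=="wrist":
        r=np.hypot(a,b)+1e-9; k=np.tan(np.minimum(r,1.5))/r; a=a*k;b=b*k
    X=np.stack([a*z,b*z,z],-1); W=(X-t)@R
    W[z<=0]=np.nan
    return W
def near(W,c,r,z0,z1):
    p=W.reshape(-1,3); p=p[~np.isnan(p[:,0])]
    return p[(np.hypot(p[:,0]-c[0],p[:,1]-c[1])<r)&(p[:,2]>z0)&(p[:,2]<z1)]
E
python3 - <<'E'
from h import *
P=camera_params("wrist"); im,d=snapshot("wrist"); W=cloud("wrist",d,P)
for n,c in {"w":1}.items():
    for z0,z1 in [(.077,.09),(.06,.077)]:
        p=near(W,(.408,-.275),.05,z0,z1); print(len(p),p[:,:2].min(0),p[:,:2].max(0),(p[:,:2].min(0)+p[:,:2].max(0))/2,cv2.minEnclosingCircle(p[:,:2].astype(np.float32)))
print("rim px", at_z("wrist",(284.5,199.7),.082,P))
T=cloud("top",np.load("top.npy"),camera_params("top"))
p=near(T,(.408,-.275),.05,.072,.095);print("top",len(p),cv2.minEnclosingCircle(p[:,:2].astype(np.float32)),p[:,2].max())
p=near(T,(.541,-.055),.05,.13,.155);print("jar",len(p),cv2.minEnclosingCircle(p[:,:2].astype(np.float32)))
p=near(T,(.541,.04),.04,.215,.24);print("cup",len(p),cv2.minEnclosingCircle(p[:,:2].astype(np.float32)))
p=near(T,(.541,.1),.03,.245,.265);print("grip",len(p),p.min(0),p.max(0))
E
```

```text
455 [ 0.38595467 -0.30333738] [ 0.44431468 -0.2450482 ] [ 0.41513467 -0.27419279] ((0.41491594910621643, -0.2740042805671692), 0.029595408588647842)
488 [ 0.38726786 -0.3018663 ] [ 0.44247473 -0.24559648] [ 0.4148713  -0.27373139] ((0.41477054357528687, -0.27316153049468994), 0.02898191660642624)
rim px [ 0.41463438 -0.27411109  0.082     ]
top 75 ((0.414983332157135, -0.2728830575942993), 0.02986804209649563) 0.08476968422279657
jar 152 ((0.5425543785095215, -0.05406683683395386), 0.02853402867913246)
cup 101 ((0.5403989553451538, 0.04927126318216324), 0.03071824461221695)
grip 119 [0.52093169 0.08635805 0.2462672 ] [0.55283319 0.11088108 0.25955132]
```

Request:
servo_tool:
  motion: "0 0.83 2 0 0 0 0;0 0 4 0 0 0 0;0 0 4 0 0 0 0;0 0 4 0 0 0 0;0 0 2.17 0 0 0 0;0 0 0 0 0 0 0.1;0 0 0 0 0 0 1;0 0 0 0 0 0 1;0 0 0 0 0 0 1;0 0 0 0 0 0 1;0 0 0 0 0 0 1"
  newtons: 20

```text
t: 5.78
position: [0.4147, -0.2741, 0.0534]
ee_rot: [-180.0, 0.0, 90.0]
wrist_force: [-3.7, -0.4, 7.9]
width: 0.613
finger_force: 20.0
```

Request:
servo_tool:
  motion: "0 0 -0.5 0 0 0 1;0 0 -1 0 0 0 1;0 0 -2.5 0 0 0 1;0 0 -4 0 0 0 1;0 0 -4 0 0 0 1;0 0 -4 0 0 0 1;0 0 -2 0 0 0 1;2.5 2 0 0 0 0 1;4 3 0 0 0 0 1;4 3.3 0 0 0 0 1;3 3 0 0 0 0 1;1.5 1.5 0 0 0 0 1;0 0 0 0 0 0 1;0 0 0 0 0 0 1"

```text
t: 7.52
position: [0.5422, -0.1247, 0.233]
ee_rot: [-180.0, 0.0, 90.0]
wrist_force: [1.0, -0.0, -2.1]
width: 0.615
finger_force: 20.0
```

Run:
```python
from h import *
s=sense();print(s["t"],np.round(s["position"],4),s["width"])
P=camera_params("wrist"); im,d=snapshot("wrist"); W=cloud("wrist",d,P); cv2.imwrite("pics/w1.png",cv2.resize(im,None,fx=1.42,fy=1.42))
mc=lambda p:cv2.minEnclosingCircle(p[:,:2].astype(np.float32)) if len(p) else None
p=near(W,(.541,-.055),.04,.13,.155);print("jar",len(p),mc(p),p[:,2].max())
p=near(W,(.541,.04),.04,.215,.24);print("cup",len(p),mc(p))
p=near(W,(.541,.1),.04,.245,.262);print("grip",len(p),p.min(0) if len(p) else 0,p.max(0) if len(p) else 0)
q=(s["position"][0],s["position"][1]);p=near(W,q,.045,s["position"][2]+.022,s["position"][2]+.036);print("funnel",q,len(p),mc(p))
for n,z in {"jar_mouth":.142,"cup_center":.211,"pull_grip":.236,"sleeve_mouth":.23}.items():
    for r in place_of("wrist",n)[:2]: print(n,round(r["confidence"],2),np.round(r["location"],1),np.round(at_z("wrist",r["location"],z,P),4))
t,dt=snapshot("top"); T=cloud("top",dt,camera_params("top")); p=near(T,(.415,-.274),.045,.03,.06);print("pot",len(p),mc(p))
```

```text
7.525 [ 0.5422 -0.1247  0.233 ] 0.6148514270208216
jar 1947 ((0.5423216223716736, -0.05588705837726593), 0.029251743108034134) 0.14546492978828487
cup 486 ((0.5403385758399963, 0.026048243045806885), 0.018498415127396584)
grip 0 0 0
funnel (np.float64(0.5421967781476582), np.float64(-0.12466856329069138)) 2061 ((0.54294753074646, -0.11669109761714935), 0.0382583886384964)
jar_mouth 0.69 [275.8 132.4] [ 0.5422 -0.0575  0.142 ]
pot 52 ((0.41396063566207886, -0.2843801975250244), 0.023715419694781303)
```

View pics/w1.png

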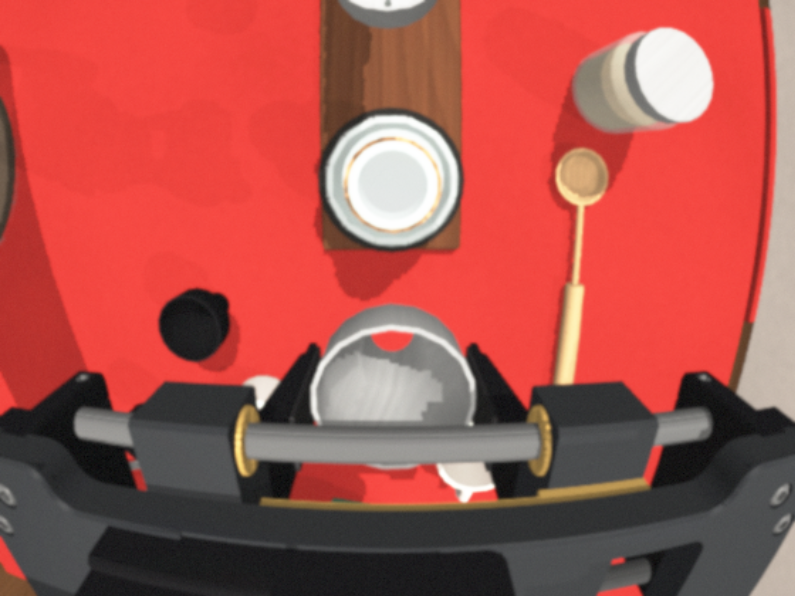

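Run:
```python
from h import *
from scipy.optimize import least_squares
P=camera_params("wrist"); im,d=snapshot("wrist"); W=cloud("wrist",d,P)
def fit(p,r0=None):
    f=lambda q:np.hypot(p[:,0]-q[0],p[:,1]-q[1])-(r0 or q[2])
    return np.round(least_squares(f,[*p[:,:2].mean(0),.03],loss="soft_l1",f_scale=.001).x,4)
print("mouth px",at_z("wrist",(276.8,129.6),.142,P))
# jar: outline of top surface, per-height
for z0,z1 in [(.139,.145),(.141,.146)]:
    p=near(W,(.5423,-.056),.035,z0,z1); h=p[:,:2].astype(np.float32)
    hull=cv2.convexHull(h)[:,0]; print("jar",len(p),np.median(p[:,2]),p[:,:2].min(0),p[:,:2].max(0),fit(hull))
for z0,z1 in [(.257,.266),(.260,.266)]:
    p=near(W,(.5423,-.1247),.036,z0,z1); 
    if len(p)<10: print(len(p));continue
    print("fun",len(p),p.min(0),p.max(0))
    for y in (-.085,-.09,-.1,-.11): pass
    hull=cv2.convexHull(p[:,:2].astype(np.float32))[:,0]; hull=hull[hull[:,1]>-.125]; print(fit(hull,.0295))
```

```text
mouth px [ 0.54349128 -0.0551156   0.142     ]
jar 1232 0.14319201836738357 [ 0.51792695 -0.08069153] [ 0.56698069 -0.03028065] [ 0.5424 -0.0558  0.0253]
jar 1210 0.1432259607926134 [ 0.51792695 -0.08069153] [ 0.56698069 -0.03042027] [ 0.5424 -0.0558  0.0252]
fun 1534 [ 0.5082306  -0.1547275   0.25700653] [ 0.57636082 -0.09500947  0.26599694]
[ 0.543  -0.1245  0.03  ]
fun 1187 [ 0.5082306  -0.1547275   0.26000003] [ 0.57636082 -0.09500947  0.26599694]
[ 0.5429 -0.1245  0.03  ]
```

Request:
servo_tool:
  motion: "1.5 0.02 0 0 0 0 1;2 0 0 0 0 0 1;2 0 0 0 0 0 1;1.39 0 0 0 0 0 1;0 0 1 0 0 0 1;0 0 2 0 0 0 1;0 0 2 0 0 0 1;0 0 1.5 0 0 0 1;0 0 1 0 0 0 1;0 0 0.5 0 0 0 1;0 0 0.2 0 0 0 1;0 0 0 0 0 0 1;0 0 0 0 0 0 1"

```text
t: 9.5
position: [0.543, -0.0551, 0.1512]
ee_rot: [180.0, 0.0, 90.0]
wrist_force: [-1.4, -0.4, 0.6]
width: 0.617
finger_force: 20.0
```

Request:
servo_tool:
  motion: "0 0 0.1 0 0 0 1;0 0 0.1 0 0 0 1;0 0 0 0 0 0 1;0 0 0 0 0 0 1"

```text
t: 10.0
position: [0.5438, -0.0553, 0.1505]
ee_rot: [179.8, 0.0, 90.0]
wrist_force: [-4.7, -0.1, 14.1]
width: 0.615
finger_force: 20.0
```

Request:
servo_tool:
  motion: "0 0 -0.05 0 0 0 0.3;0 0 0 0 0 0 0;0 0 0 0 0 0 0;0 0 0 0 0 0 0;0 0 0 0 0 0 0"

```text
t: 10.62
position: [0.5431, -0.0551, 0.1493]
ee_rot: [-180.0, 0.0, 90.0]
wrist_force: [0.4, -0.6, 0.9]
width: 0.997
finger_force: 0.0
```

Run:
```python
from h import *
s=sense();print(s["t"],np.round(s["position"],4),s["width"],s["wrist_force"])
for c in ["wrist","top"]:
    P=camera_params(c); im,d=snapshot(c); W=cloud(c,d,P); cv2.imwrite(f"pics/{c}2.png",cv2.resize(im,None,fx=1.42,fy=1.42))
    p=near(W,(.5424,-.0558),.04,.17,.19);print(c,len(p),np.percentile(p[:,2],[5,50,95,99]),p.min(0),p.max(0),cv2.minEnclosingCircle(p[:,:2].astype(np.float32)))
```

```text
10.625 [ 0.5431 -0.0551  0.1493] 0.9967497171623991 [ 0.41265021 -0.58158273  0.93630023]
wrist 1695 [0.17100368 0.17858124 0.18032207 0.18091911] [ 0.51318549 -0.08548646  0.17001857] [ 0.5714149  -0.02586025  0.18151063] ((0.5420809388160706, -0.05596067011356354), 0.03017251193523407)Traceback (most recent call last):
  File "<stdin>", line 5, in <module>
    return _quantile_unchecked(
        a, q, axis, out, overwrite_input, method, keepdims, weights)
    return _ureduce(a,
                    func=_quantile_ureduce_func,
    ...<5 lines>...
                    overwrite_input=overwrite_input,
                    method=method)
    r = func(a, **kwargs)
    result = _quantile(arr,
                       quantiles=q,
    ...<2 lines>...
                       out=out,
                       weights=wgt)
    slices_having_nans = np.isnan(arr[-1, ...])
                                  ~~~^^^^^^^^^
IndexError: index -1 is out of bounds for axis 0 with size 0
```

View pics/wrist2.png

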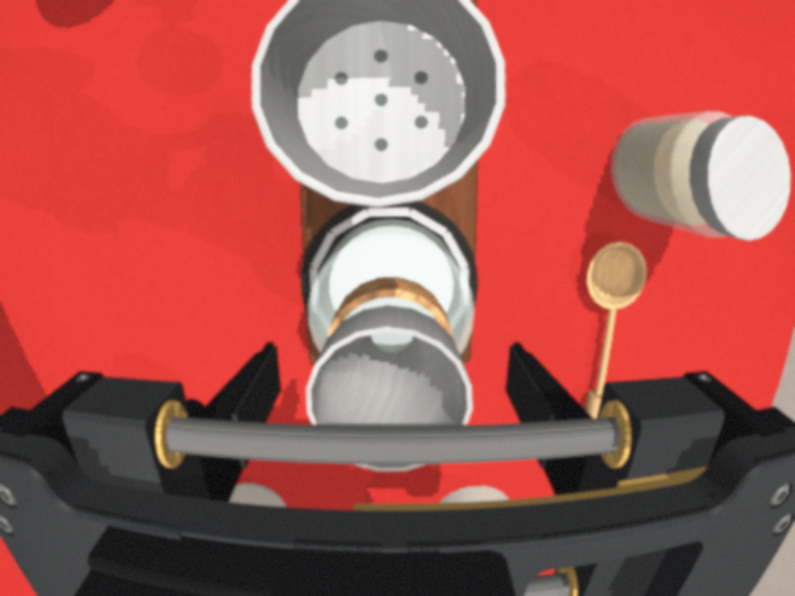

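The picture shows the funnel seated upright in the jar, rim centre at px (389,392), with open fingers clear of it. Next I'll rise and view the grip from above.

Request:
servo_tool:
  motion: "0 0 -0.5 0 0 0 0;0 0 -2 0 0 0 0;0 0 -4 0 0 0 0;0 0 -4 0 0 0 0;0 0 -2 0 0 0 0;2.5 0 0 0 0 0 0;3 0 0 0 0 0 0;2 0 0 0 0 0 0;0 0 0 0 0 0 0;0 0 0 0 0 0 0"

```text
t: 11.98
position: [0.5431, 0.0195, 0.2744]
ee_rot: [180.0, 0.0, 90.0]
wrist_force: [0.9, 0.5, 0.2]
width: 1.003
finger_force: 0.0
```

Run:
```python
from h import *
s=sense();print(s["t"],np.round(s["position"],4))
c="wrist"
P=camera_params(c); im,d=snapshot(c); W=cloud(c,d,P); cv2.imwrite("pics/w3.png",cv2.resize(im,None,fx=1.42,fy=1.42))
p=near(W,(.541,.1),.022,.247,.262);print("grip",len(p),np.median(p,0),p.min(0),p.max(0), cv2.minAreaRect(p[:,:2].astype(np.float32)))
p=near(W,(.541,.044),.035,.218,.235);print("cup",len(p),cv2.minEnclosingCircle(p[:,:2].astype(np.float32)))
p=near(W,(.541,.2),.08,.222,.24);print("sleeve",len(p),p.min(0),p.max(0),cv2.minAreaRect(p[:,:2].astype(np.float32)))
for n,z in {"pull_grip":.236,"sleeve_mouth":.23,"cup_center":.211}.items():
    for r in place_of(c,n)[:2]: print(n,round(r["confidence"],2),np.round(r["location"],1),np.round(at_z(c,r["location"],z,P),4))
t,dt=snapshot("top"); T=cloud("top",dt,camera_params("top")); p=near(T,(.542,-.056),.045,.165,.2);print("top funnel",len(p),p.min(0),p.max(0))
```

```text
11.975 [0.5431 0.0195 0.2744]
grip 1877 [0.54057798 0.09818592 0.2552869 ] [0.52709107 0.08562197 0.24719964] [0.55356281 0.11074421 0.25784779] ((0.5403650403022766, 0.09813177585601807), (0.025092625990509987, 0.02649356983602047), 89.63600158691406)
cup 1367 ((0.5408696532249451, 0.04825514927506447), 0.030871164053678513)
sleeve 3856 [0.52511895 0.12014048 0.22414223] [0.55538598 0.18232137 0.22880591] ((0.5402740240097046, 0.1512274146080017), (0.03013959527015686, 0.06221053749322891), 0.2839825451374054)
pull_grip 0.68 [271.3 118.1] [0.5404 0.0986 0.236 ]
sleeve_mouth 0.71 [271.3  96.5] [0.5403 0.1129 0.23  ]
cup_center 0.58 [271.1 192.7] [0.5398 0.0434 0.211 ]
top funnel 13 [ 0.53057691 -0.08334074  0.16694086] [ 0.5548739  -0.08028104  0.17877946]
```

View pics/w3.png

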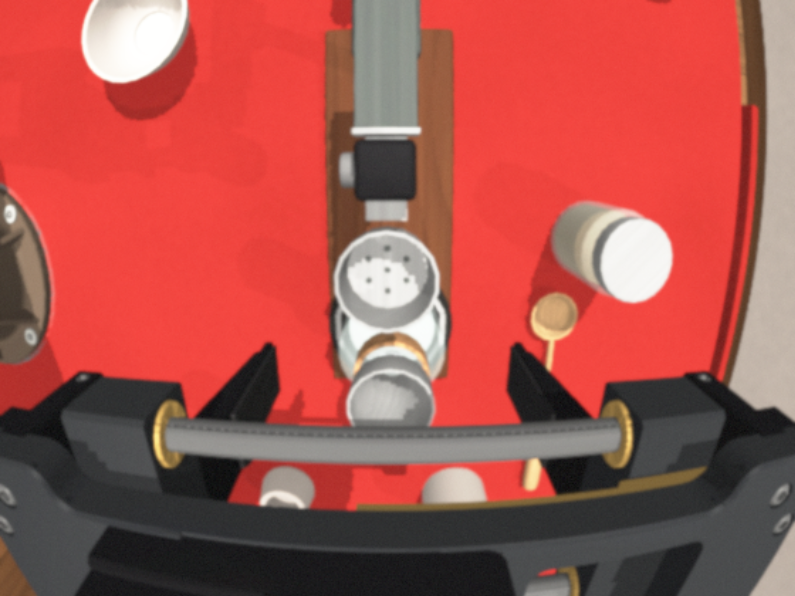

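Request:
servo_tool:
  motion: "2 -0.29 0 0 0 0 0;3 0 0 0 0 0 0;2 0 0 0 0 0 0;0.8 0 0 0 0 0 0;0 0 1.5 0 0 0 0;0 0 2 0 0 0 0;0 0 1.5 0 0 0 0;0 0 0.74 0 0 0 0;0 0 0 0 0 0 0;0 0 0 0 0 0 1;0 0 0 0 0 0 1;0 0 0 0 0 0 1;0 0 0 0 0 0 1;0 0 0 0 0 0 1;0 0 0 0 0 0 1;0 0 0 0 0 0 1"
  newtons: 30

```text
t: 14.22
position: [0.5398, 0.0979, 0.217]
ee_rot: [-179.9, 0.0, 90.0]
wrist_force: [-3.6, 0.1, 2.0]
width: 0.32
finger_force: 1.5
```

Request:
servo_tool:
  motion: "0 0 0 0 0 0 1;0 0 0 0 0 0 1;0 0 0 0 0 0 1;0 0 0 0 0 0 1"

```text
t: 14.72
position: [0.5395, 0.0979, 0.2169]
ee_rot: [-179.9, 0.0, 90.0]
wrist_force: [-4.9, 0.3, 2.1]
width: 0.276
finger_force: 30.0
```

Request:
servo_tool:
  motion: "-0.3 0 0 0 0 0 1;-0.7 0 0 0 0 0 1;-1 0 0 0 0 0 1;0 0 0 0 0 0 1"

```text
t: 15.22
position: [0.5396, 0.078, 0.2169]
ee_rot: [-179.9, -0.0, 90.0]
wrist_force: [-4.5, 4.4, 1.3]
width: 0.276
finger_force: 30.0
```

Request:
servo_tool:
  motion: "-0.5 0 0 0 0 0 1;-1 0 0 0 0 0 1;-1 0 0 0 0 0 1;-1 0 0 0 0 0 1;-1 0 0 0 0 0 1;-1 0 0 0 0 0 1;-1 0 0 0 0 0 1;-1 0 0 0 0 0 1;-0.5 0 0 0 0 0 1;0 0 0 0 0 0 1;0 0 0 0 0 0 1"

```text
t: 16.6
position: [0.5399, -0.0014, 0.2169]
ee_rot: [-180.0, -0.1, 90.0]
wrist_force: [-2.6, 5.8, 1.7]
width: 0.275
finger_force: 30.0
```

Run:
```python
from h import *
s=sense();print(s["t"],np.round(s["position"],4),s["wrist_force"])
ims=[]
for c in ["wrist","top","side"]:
    P=camera_params(c); im,d=snapshot(c); W=cloud(c,d,P); ims.append(im)
    p=near(W,(.541,.2),.1,.222,.24);p=p[abs(p[:,0]-.54)<.02]
    if len(p): print(c,"sleeve/boom",len(p),p.min(0),p.max(0))
    p=near(W,(.541,-.056),.045,.218,.234);print(c,"cup",len(p), cv2.minEnclosingCircle(p[:,:2].astype(np.float32)) if len(p) else 0)
    for n,z in {"pull_grip":.236,"sleeve_mouth":.23,"cup_center":.211,"funnel_center":.165,"jar_mouth":.142}.items():
        for r in place_of(c,n)[:2]: print(c,n,round(r["confidence"],2),np.round(r["location"],1),np.round(at_z(c,r["location"],z,P),4))
w=ims[0]; cv2.imwrite("pics/w4.png",cv2.resize(w,None,fx=1.42,fy=1.42))
a=cv2.resize(ims[1][150:250,190:330],None,fx=4,fy=4,interpolation=2);b=cv2.resize(ims[2][160:285,200:300],(320,400),interpolation=2)
cv2.imwrite("pics/ts4.png",cv2.resize(np.hstack([a[:400,:470],b]),None,fx=1,fy=1))
```

```text
16.6 [ 0.5399 -0.0014  0.2169] [-2.55800045  5.81493784  1.74869408]
wrist sleeve/boom 3191 [0.52427697 0.10005659 0.22200048] [0.55647861 0.1401029  0.22951107]
wrist cup 164 ((0.5407359600067139, -0.0634954497218132), 0.022731533274054527)
wrist pull_grip 0.81 [277.3 276.9] [ 0.541  -0.0032  0.236 ]
wrist sleeve_mouth 0.57 [278.3  46.4] [0.5414 0.1135 0.23  ]
wrist sleeve_mouth 0.4 [452.5 163.8] [0.6362 0.0582 0.23  ]
wrist cup_center 0.83 [276.  329.7] [ 0.5403 -0.0579  0.211 ]
wrist funnel_center 0.73 [148. 322.] [ 0.426  -0.0918  0.165 ]
wrist funnel_center 0.45 [449.2 163.9] [0.6722 0.0495 0.165 ]
top sleeve/boom 706 [0.52464752 0.10085335 0.22207321] [0.55537786 0.26934186 0.2307961 ]
top cup 0 0
top sleeve_mouth 0.6 [376.8 177. ] [ 0.58   -0.2384  0.23  ]
top sleeve_mouth 0.57 [238.1 194.8] [0.5347 0.1126 0.23  ]
top funnel_center 0.82 [378.3 284.8] [ 0.3082 -0.2481  0.165 ]
top funnel_center 0.63 [339.5 261.7] [ 0.3685 -0.1484  0.165 ]
side sleeve/boom 706 [0.52334407 0.11420173 0.222008  ] [0.55435946 0.27064228 0.22835759]
side cup 40 ((0.5385046005249023, -0.05524981766939163), 0.026635590940713882)
side pull_grip 0.58 [261.8 192.2] [0.5356 0.0072 0.236 ]
side sleeve_mouth 0.64 [248.3 224.9] [0.541  0.1182 0.23  ]
side sleeve_mouth 0.47 [302.4 162.9] [ 0.46   -0.1384  0.23  ]
side cup_center 0.86 [266.8 186.1] [ 0.536  -0.0477  0.211 ]
side cup_center 0.26 [364.9 161. ] [ 0.2985 -0.2077  0.211 ]
side funnel_center 0.68 [360.1 185.7] [ 0.3018 -0.1562  0.165 ]
side funnel_center 0.63 [266.9 197.1] [ 0.5387 -0.0578  0.165 ]
side jar_mouth 0.28 [265.6 244.4] [0.5091 0.0885 0.142 ]
```

View pics/w4.png

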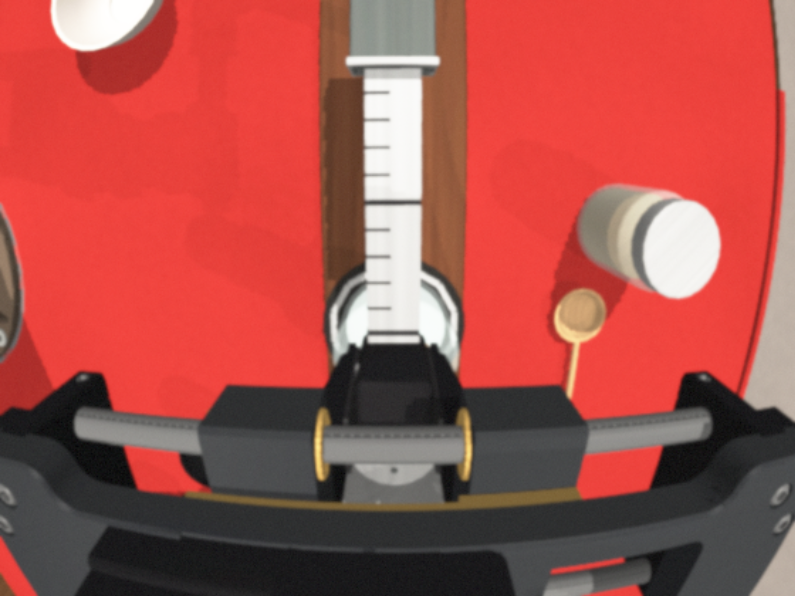

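View pics/ts4.png

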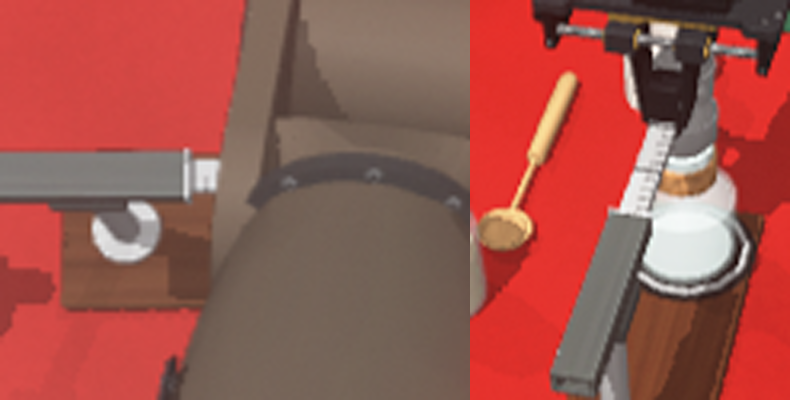

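The scale shows the 50 line at row 202 and the 90 line at row 92. The next line falls at row 65, right at the mouth edge (rows 62–72), so the reading is about 100. The TCP travelled 99.3 mm. I'll check the lines numerically and hold still.

Request:
servo_tool:
  motion: "-0.05 0 0 0 0 0 1;0 0 0 0 0 0 1;0 0 0 0 0 0 1;0 0 0 0 0 0 1;0 0 0 0 0 0 1"

```text
t: 18.12
position: [0.5399, -0.0018, 0.2169]
ee_rot: [-180.0, -0.1, 90.0]
wrist_force: [-2.1, 6.8, 1.9]
width: 0.275
finger_force: 30.0
```

Run:
```python
from h import *
s=sense();print(s["t"],np.round(s["position"],4),s["finger_force"],s["width"])
P=camera_params("wrist"); 
for r in (333,202,92.5): print(r,at_z("wrist",(393/1.42,r/1.42),.22,P))
im,d=snapshot("side"); W=cloud("side",d,camera_params("side"))
p=near(W,(.541,-.056),.04,.218,.234);print("cup",len(p), cv2.minEnclosingCircle(p[:,:2].astype(np.float32)))
for n,z in (("funnel_center",.165),("cup_center",.211)):
  for r in place_of("side",n)[:2]: print(n,r["confidence"],at_z("side",r["location"],z))
```

```text
18.125 [ 0.5399 -0.0018  0.2169] 30.006601810455322 0.274573815703967
333 [0.54072266 0.0144332  0.22      ]
202 [0.54065755 0.06507804 0.22      ]
92.5 [0.54061096 0.10529954 0.22      ]
cup 41 ((0.5390255451202393, -0.05568971857428551), 0.027182944118976593)
funnel_center 0.89 [ 0.36181831 -0.05018721  0.165     ]
funnel_center 0.79 [ 0.3099742  -0.16367061  0.165     ]
cup_center 0.93 [ 0.53924888 -0.05978356  0.211     ]
```

```bash
python3 -c "
from plant import *
print(job_done())"
```

```text
the job is handed in; nothing more can be done
None
```

I handed the job in with the steel funnel upright in the jar's neck and released, and the boom held at about the 100 mm mark, button pressed, with a 30 N grip and the cup over the funnel; the handover returned no verdict.

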